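Seat a block in a drilling fixture and swing the clamp over it

ROBOT

A 6-joint arm with a two-finger parallel gripper is mounted at the origin on the work surface. World frame = base frame: x ahead of the robot, y to its left, z up, the work surface at z = 0. Lengths are in m, angles in rad, forces in N, time in s.
With the tool pointing down it reaches from about 0.3 to 0.875 m from the base axis. Payload 6.4 kg.
Tool frame: the origin (TCP) lies on the centre line of the jaws, within the pads' length; the fingertips stand 14 mm ahead of it and the grasp point (between the pads) lies 5 mm behind it; z points along the fingers, y is the direction in which the jaws open and shut (so a half turn about z gives the same grasp; the last joint's range is limited). The gripper opens to 85 mm and grips with 20 to 120 N. Pads are 22 mm wide; open, the fingers measure 114 mm over their backs; the gripper's body (76 mm by 85 mm) begins 54 mm behind the grasp point. The pads swing forward as they close: fully open they stand 13 mm farther back than shut.
Start: joints at [-1.312, 0.181, 1.607, -0, 1.354, -0.206], TCP at [0.258, -0.514, 0.245] pointing down, gripper open.
Joint ranges: [-2.99, 2.99], [-0.89, 2.07], [0.3, 2.58], [-1.14, 4.28], [0, 2.63], [-3.12, 3.12]. Speed limits (rad/s): [2.57, 2.57, 3.01, 3.14, 3.14, 3.14].

INTERFACE

Orientations are given as a unit quaternion [w, x, y, z].
In Python, from bench import * gives the robot as it stands.
- The arm moves only by the tool servo_tool, never from a script. Its argument "plan" is a list that holds one entry, the list of rows, each a list of 5 numbers: the shift along the world's x, y, z in m, then the turn about the world's z in rad, then the gripper command: -1 is shut, 1 is fully open, values between are in proportion. In form: [[[tx, ty, tz, roll, claw], ...]]. A call has 1 to 8 rows; each row shifts and turns the commanded pose from where the row before left it; what a row does not reach is not made up. A row lasts 1/10 s, in which the tool goes at most 50 mm and 8.59 degrees, less where a joint would pass 70% of its speed; a pose out of reach is approached as far as the arm can. A call with a gripper value outside its range is refused whole. The fingers move at their own pace and stop on an object; the grip force is fixed at half the most. Time passes only in rows, so rows that do not move let the fingers close. It gives the time, the measured TCP pose, the force and the opening at its end, in the units of the state.
- get_obs(): the state, without advancing time (a new reading comes with each control period).
- camera(name): name is "scene" or "top" or "wrist"; returns a dict with "img" (384x512x3 uint8, blue, green, red), "camera_matrix" (3x3 intrinsics, pixels), "rvec" (rotation vector, rad) and "tvec" (3), from world to camera coordinates, as OpenCV has them. Camera axes: x right, y down, z forward; pixel columns grow to the right and rows downward; lengths in m; the calibration is good to about 2 mm. The wrist camera is an equidistant fisheye: a pixel r from the principal point sees the ray r / f radians off the axis. A picture is of the moment at which its call begins. There is no depth.
- hand_in(): hands the job in, once; it reports no verdict.
Trained networks look in a picture, given as the dict that the camera call returned (one of the last four; its "shot" number tells which), for a name from the list of things; names that differ only in an ending like _2 or _b are one class to them, and where a whole thing is asked for, a point or a joint stands for the part that bears it (a point fixed in the world has none). Each returns a list of dicts, best first, with "conf" (0 to 1); they miss things now and then, are a little off and sometimes report something else, mostly with a low value. They report only what shows in the picture. A call takes as long as a camera call. They do not tell look-alikes from the thing itself.
- trace(picture, thing): "mask" (384x512 bool, what is visible of it) and "rect" ([left, top, right, bottom] as shares, 0 to 1, of the picture: columns of its width, rows of its height, round what is visible of it).
- pinpoint(picture, thing): "centre" ([row, column] as shares, 0 to 1, of the picture: columns of its width, rows of its height: a listed point, or the origin of a listed thing).
The state is a dict: "time_s": time; "q": joint angles; "dq": joint speeds; "joint_efforts": joint torques, N m; "eef_pos": TCP position; "eef_rot": TCP orientation; "wrist_force": force on the tool from outside, world axes, zero at the start; "torque": the same for the moment, N m; "opening": opening from 0.0 (shut) to 1.0 (fully open).
Only numpy, scipy, OpenCV 4.12 (cv2) and the standard library are available. Lean on these libraries where they do the work, as an engineer would, in place of code of your own. Each camera call takes 0.05 s, during which the arm holds its last target.

TASK

Without picking it up, push the aluminium block along the blue fixture plate with the fingertips until it sits flush against both the long steel fence and the short steel end stop. Then push the black pin of the red clamp arm round as far as it goes, so that the arm lies across the block. Nothing is to be lifted; keep the block flat and seated, and leave the brass bush, the oil bottle and the tap wrench alone.

Things in the scene. Friction and masses are not known exactly. Their poses are not given: they have to be found in the camera images.
- fixture: Fixed, immovable drilling fixture: blue plate 240 (x) by 260 (y) mm, 15 mm thick, with two steel rails in an L and a red swing clamp. Origin at the centre of the plate's underside, z up; turned up to 0.35 rad from the world. Seated flush in the corner of the rails, the block has its origin at x = +10, y = +30 mm in this frame, its axes parallel to it.
- fence_face (a point): Top edge, at mid-length, of the long fence's working face, 43 mm above the bench. The fence is an 18 mm thick, 28 mm tall steel rail along the fixture's y, from y = -100 to +88 mm; its face looks to -x at x = +35 mm (fixture frame).
- stop_face (a point): Top edge, at mid-length, of the end stop's working face, 43 mm above the bench. The stop is an 18 mm thick, 28 mm tall steel rail along the fixture's x, from x = -30 to +35 mm; its face looks to -y at y = +70 mm (fixture frame).
- block: Loose aluminium block with two black hole marks on top, 50 (x) by 80 (y) by 40 (z) mm, about 0.43 kg, origin at the centre of its underside. Starts flat on the plate (top 55 mm above the bench), centimetres short of both rails and up to 0.35 rad askew. Its +x (long) face is to meet the fence, its +y (short) face the end stop.
- clamp (a joint): Angle of the red arm about a vertical axis, rad. At 0 it points along the fixture's +y (open); it grows anticlockwise seen from above up to a hard stop at 1.57, pointing along -x across the seated block. Starts at 0.15 to 0.5; stiff (about 1.5 N at the pin), stays where left. Arm 20 mm wide, reaching 85 mm, from 58 to 72 mm above the bench: it clears the block's top by 3 mm.
- clamp_pivot (a point): Point on the clamp's vertical axis: fixture frame x = +78, y = +30 mm, 65 mm above the bench (mid-thickness of the arm). Post below the arm: 12 mm radius; the arm's round hub: 14 mm radius; its steel cap ends 76 mm above the bench.
- clamp_pin (a point): Centre of the top of the upright black pin on the red arm, 73 mm from the clamp's axis. The pin is a cylinder of 8 mm radius, 32 mm tall, standing on the arm's top (72 to 104 mm above the bench).
- bush: Loose brass drill bush (short tube), outer radius 13 mm, 30 mm tall, standing on the blue plate near its near left corner; origin at the centre of its underside. Leave it alone.
- oil_bottle: Loose amber oil bottle with an orange nozzle, radius 28 mm, 150 mm tall, standing on the bench to one side of the fixture; origin at the centre of its underside. Leave it alone.
- tap_wrench: Loose steel tap wrench lying on the bench to the other side of the fixture, 232 mm long along its x, 26 mm wide, 18 mm tall; origin at its middle, on the bench. Leave it alone.
There are look-alikes about, which are no part of the job. Several things have the shape of the block; the one meant has the colours described above.

How it is judged:
By the outcome, as a careful person would: the job done as asked, in the order asked, and still so for the second after the job is handed in, with the robot touching nothing.
It also fails if it takes over 58 s, if anything falls off the work surface, if the arm or the gripper's body presses on something with over 40 N, if the wrist force passes 120 N, or if a joint passes its speed limit or range.

## Working session

There is one attempt and no reset: what is moved stays moved. The work goes in short steps, Python scripts to look and compute and a tool call to move; the robot and the scene stay as the last step left them, time stands still between calls to the robot, and variables do not carry over. Pictures are saved under pics/ and viewed, and the job is handed in when it is done.

Besides the shell and the picture viewer there is one more tool, called after ">>>" as name(argument=value, ...) on one line, values as JSON. servo_tool: Moves the arm, as the interface text tells. Its arguments: {"type":"object","properties":{"plan":{"type":"array"}},"required":["plan"]}

```bash
mkdir -p pics; ls; python3 - <<'E'
from bench import *
import cv2
o=get_obs();print({k:np.round(v,3).tolist() if hasattr(v,'__len__') else v for k,v in o.items()}) if 'np' in globals() else print(o)
for n in ("scene","top"):
    p=camera(n); cv2.imwrite(f"pics/{n}0.png",p["img"])
    print(n,p["camera_matrix"],p["rvec"],p["tvec"],p.get("shot"))
    for t in ("fixture","block","clamp","clamp_pin","bush","oil_bottle","tap_wrench"):
        print(t,[( [round(x,3) for x in d["rect"]],round(d["conf"],2)) for d in trace(p,t)])
    for t in ("fixture","fence_face","stop_face","block","clamp_pivot","clamp_pin","bush","oil_bottle","tap_wrench"):
        print(t,[( [round(float(d["centre"][1])*512,1),round(float(d["centre"][0])*384,1)],round(d["conf"],2)) for d in pinpoint(p,t)])
print(get_obs()["time_s"])
E
```

```text
pics
{'time_s': 0.0, 'q': array([-1.31227164e+00,  1.81543609e-01,  1.60801999e+00,  9.37644424e-06,
        1.35380574e+00, -2.06295561e-01]), 'dq': array([ 0.000478  ,  0.00143932, -0.00074319, -0.00017132, -0.00128329,
        0.00129799]), 'joint_efforts': array([-1.34380003e-03, -4.44872189e+01, -3.51337123e+01, -4.99698563e-04,
        9.29112837e-03,  2.15682815e-05]), 'eef_pos': array([ 0.25763128, -0.51345434,  0.2443769 ]), 'eef_rot': array([-8.88160290e-04,  9.73113963e-01,  2.30322438e-01, -1.86202452e-05]), 'wrist_force': array([-0.02207533,  0.71874882, -0.17689779]), 'torque': array([ 0.02346832,  0.02748629, -0.0103812 ]), 'opening': 0.9983755831886035}
scene [[405.31738214   0.         260.40222495]
 [  0.         405.31738214 191.63082194]
 [  0.           0.           1.        ]] [ 1.73240293  2.08195399 -0.63886243] [ 0.08518163 -0.35366118  1.44357312] 1
fixture [([0.358, 0.487, 0.566, 0.701], 0.68), ([0.464, 0.603, 0.543, 0.656], 0.49)]
block [([0.301, 0.445, 0.359, 0.526], 0.86), ([0.482, 0.404, 0.536, 0.467], 0.8), ([0.579, 0.602, 0.651, 0.69], 0.64), ([0.407
[... 1189 characters left out ...]
, ([0.493, 0.601, 0.555, 0.669], 0.8), ([0.591, 0.587, 0.658, 0.682], 0.62)]
clamp [([0.459, 0.334, 0.531, 0.384], 0.57)]
clamp_pin [([0.449, 0.333, 0.525, 0.377], 0.63)]
bush [([0.459, 0.334, 0.533, 0.383], 0.61)]
oil_bottle [([0.188, 0.517, 0.259, 0.576], 0.95)]
tap_wrench [([0.775, 0.423, 0.807, 0.646], 0.93)]
fixture [([275.8, 166.6], 0.85)]
fence_face [([281.6, 151.0], 0.93)]
stop_face [([251.2, 166.0], 0.77)]
block [([267.7, 244.6], 0.96), ([320.1, 242.5], 0.69), ([300.9, 185.1], 0.6), ([194.8, 156.1], 0.56)]
clamp_pivot [([264.7, 137.5], 0.89)]
clamp_pin [([234.8, 137.3], 0.89)]
bush [([239.7, 199.7], 0.59)]
oil_bottle [([122.0, 208.0], 0.65), ([242.4, 199.1], 0.57)]
tap_wrench []
1.7
```

```bash
python3 - <<'E'
import cv2
a=cv2.imread("pics/top0.png");cv2.imwrite("pics/top0c.png",cv2.resize(a[110:270,100:430],None,fx=2.4,fy=2.4,interpolation=cv2.INTER_CUBIC))
a=cv2.imread("pics/scene0.png");cv2.imwrite("pics/scene0c.png",cv2.resize(a[130:290,120:420],None,fx=2.6,fy=2.6,interpolation=cv2.INTER_CUBIC))
E
```

```text
(no output)
```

View pics/top0c.png

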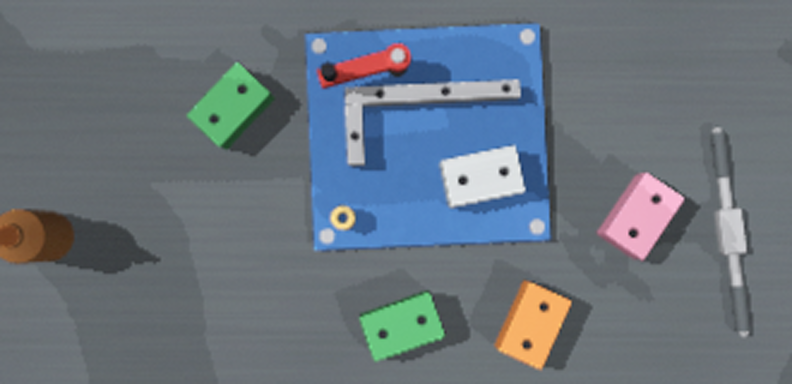

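View pics/scene0c.png

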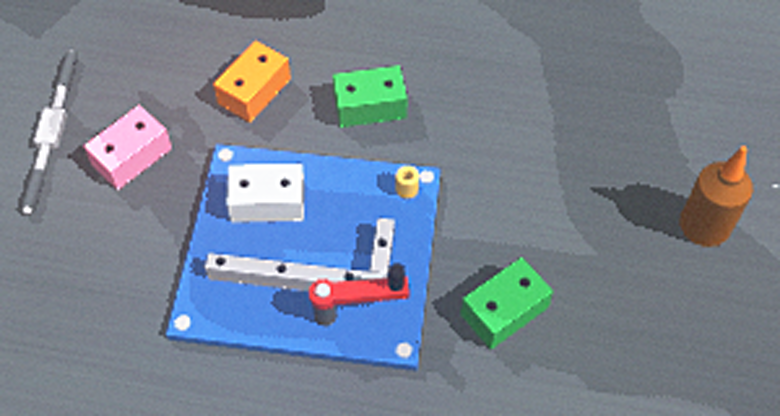

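The picture shows five block-shaped things (top view, full pixels): white/aluminium (301,185) on the blue plate, green (195,154), green (267,245), orange (322,245) and pink (368,200). The bare-metal one with black marks on the plate, at (301,185), fits the description. I'll confirm it in a crop while measuring.

```bash
cat > h.py <<'E'
import numpy as np, cv2
from scipy.optimize import least_squares
def proj(p,P):
    P=np.asarray(P,float).reshape(-1,3)
    return cv2.projectPoints(P,p["rvec"],p["tvec"],p["camera_matrix"],None)[0].reshape(-1,2)
def back(p,uv,z):
    K=p["camera_matrix"];R=cv2.Rodrigues(np.asarray(p["rvec"],float))[0];t=np.asarray(p["tvec"],float).ravel()
    uv=np.asarray(uv,float).reshape(-1,2)
    d=(R.T@np.linalg.inv(K)@np.c_[uv,np.ones(len(uv))].T).T
    C=-R.T@t
    return C+d*((z-C[2])/d[:,2])[:,None]
def T(pose,P):
    P=np.asarray(P,float).reshape(-1,3);c,s=np.cos(pose[2]),np.sin(pose[2])
    return np.c_[pose[0]+c*P[:,0]-s*P[:,1],pose[1]+s*P[:,0]+c*P[:,1],P[:,2]]
def inv(pose,P):
    P=np.asarray(P,float).reshape(-1,2)-pose[:2];c,s=np.cos(pose[2]),np.sin(pose[2])
    return np.c_[c*P[:,0]+s*P[:,1],-s*P[:,0]+c*P[:,1]]
def box(x,y,z0,z1):
    return [[a*x,b*y,z] for a in(-1,1) for b in(-1,1) for z in(z0,z1)]
def hullmask(p,P):
    # soft silhouette
    S=8
    h=cv2.convexHull((proj(p,P)).astype(np.float32))
    m=np.zeros((384,512),np.uint8)
    cv2.fillConvexPoly(m,np.round(h*256).astype(np.int32),255,cv2.LINE_AA,8)
    return m/255.
def fitbox(views,box_,p0):
    from scipy.optimize import minimize
    def f(v):
        return sum(np.abs(hullmask(p,T(v,box_))-m).sum() for p,m in views)
    best=None
    for d in (0,.1,-.1):
        s=np.array([p0+np.array([0,0,d])]*4); s[1,0]+=.01;s[2,1]+=.01;s[3,2]+=.1
        r=minimize(f,s[0],method="Nelder-Mead",options=dict(initial_simplex=s,xatol=1e-5,fatol=.01,maxiter=400))
        if best is None or r.fun<best.fun: best=r
    return best.x,best.fun
PLATE=box(.12,.13,0,.015); BLK=box(.025,.04,.015,.055)
BLK0=BLK
E
cat > m1.py <<'E'
from bench import *
from h import *
res={}
ps=[camera("scene"),camera("top")]
blue=[];white=[]
for p in ps:
    hsv=cv2.cvtColor(p["img"],cv2.COLOR_BGR2HSV)
    b=((hsv[...,0]>98)&(hsv[...,0]<125)&(hsv[...,1]>110)).astype(np.uint8)
    b=cv2.morphologyEx(b,cv2.MORPH_OPEN,np.ones((3,3)))
    n,l,s,_=cv2.connectedComponentsWithStats(b); i=1+np.argmax(s[1:,4]); b=(l==i).astype(np.uint8)
    c,_=cv2.findContours(b,cv2.RETR_EXTERNAL,cv2.CHAIN_APPROX_NONE)
    h=cv2.convexHull(max(c,key=cv2.contourArea)); m=np.zeros((384,512)); cv2.fillConvexPoly(m,h,1.)
    blue.append((p,m))
fx,e=fitbox(blue,PLATE,np.array([.55,-.04,0.])); print("fixture joint",fx.round(4),e)
for v in blue: print("  single",fitbox([v],PLATE,fx)[0].round(4))
for p in ps:
    g=p["img"].astype(int); L=g.min(2); S=g.max(2)-L
    for t in ["block"]:
        c=[d for d in trace(p,t)]
    # candidate whose centre projects on plate
    best=None
    for d in c:
        r=d["rect"]; uv=[(r[0]+r[2])*256,(r[1]+r[3])*192]; w=back(p,uv,.035)[0]
        if np.all(np.abs(inv(fx,w[:2]))<[.12,.13]): best=d;break
    print(best["conf"] if best else None)
    if best: white.append((p,best["mask"].astype(float)))
w0=np.r_[back(white[-1][0],[(best["rect"][0]+best["rect"][2])*256,(best["rect"][1]+best["rect"][3])*192],.035)[0][:2],fx[2]+.1]
bk,e=fitbox(white,BLK,w0); print("block joint",bk.round(4),e)
for v in white: print("  single",fitbox([v],BLK,bk)[0].round(4))
print("block in fixture",inv(fx,bk[:2])[0].round(4),round(bk[2]-fx[2],3))
for p in ps:
    for n,q in (("fence_face",[.035,-.006,.043]),("stop_face",[.0025,.07,.043]),("clamp_pivot",[.078,.03,.065])):
        d=pinpoint(p,n)
        print(n,np.round(proj(p,T(fx,q))[0],1),[np.round([d["centre"][1]*512,d["centre"][0]*384],1) for d in d[:1]])
    d=pinpoint(p,"clamp_pin")
    for k in d[:1]:
        w=back(p,[k["centre"][1]*512,k["centre"][0]*384],.104)[0]; r=inv(fx,w[:2])[0]-[.078,.03]
        print("pin",(r+[.078,.03]).round(4),np.hypot(*r).round(4),"ang",np.arctan2(-r[0],r[1]).round(3))
    d=pinpoint(p,"bush")
    for k in d[:1]: print("bush",inv(fx,back(p,[k["centre"][1]*512,k["centre"][0]*384],.015)[0][:2]))
    im=p["img"].copy()
    for P,col in ((T(fx,PLATE),(0,255,255)),(T(bk,BLK),(0,0,255)),(T(fx,[[.035,-.1,.043],[.035,.07,.043],[-.03,.07,.043]]),(0,255,0))):
        for u in proj(p,P): cv2.circle(im,(int(round(u[0]*1)),int(round(u[1]))),1,col,-1)
    cc=proj(p,T(fx,[0,0,.03]))[0].astype(int)
    cv2.imwrite(f"pics/ov_{p['shot']}.png",cv2.resize(im[cc[1]-75:cc[1]+75,cc[0]-80:cc[0]+80],None,fx=4,fy=4,interpolation=cv2.INTER_NEAREST)); print(p['shot'])
print(get_obs()["time_s"])
np.save("fx.npy",fx)
E
python3 m1.py
```

```text
fixture joint [ 0.5609 -0.0429  0.0452] 554.9450980392157
  single [ 0.5592 -0.0421  0.0499]
  single [ 0.5611 -0.0439  0.0464]
0.75
0.7
block joint [ 0.514  -0.1007  0.2201] 201.0705882352941
  single [ 0.5125 -0.1001  0.2586]
  single [ 0.5163 -0.1017  0.2499]
block in fixture [-0.0494 -0.0556] 0.175
fence_face [233.4 230.7] [array([235.3, 231.2])]
stop_face [263.  223.5] [array([264.2, 222.8])]
clamp_pivot [243.6 243. ] [array([241.6, 242.5])]
pin [0.0554 0.1038] 0.0772 ang 0.298
bush [[-0.09636596  0.10314371]]
3
fence_face [279.5 151.6] [array([277.7, 151.4])]
stop_face [250.4 165.4] [array([250.9, 164.4])]
clamp_pivot [264.9 133.8] [array([263.8, 133.4])]
pin [0.0575 0.1104] 0.083 ang 0.25
bush [[-0.08296158  0.09253823]]
4
2.4
```

View pics/ov_3.png

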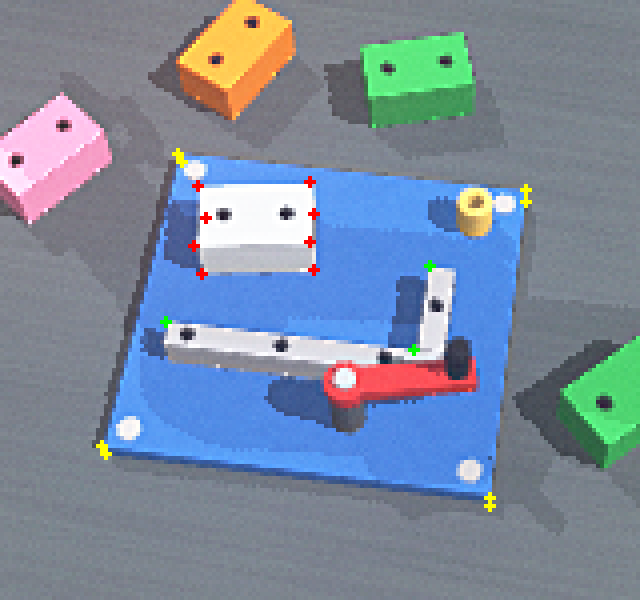

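View pics/ov_4.png

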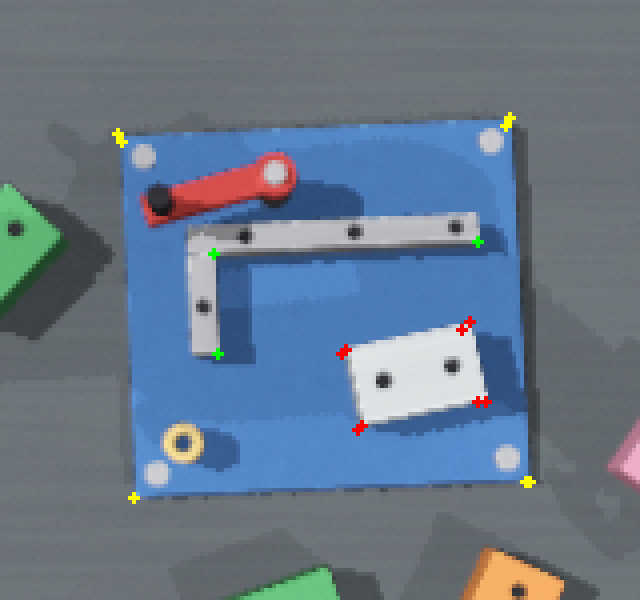

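The overlay confirms that the white/silver block with two black marks on the plate is the one meant, at top-view crop (415,375). The fit sits within 1–2 px. The fixture is at (0.561, -0.043) with yaw 0.047. In the fixture frame the block is at (-49, -56) mm, about 0.19 rad askew.

>>> servo_tool(plan=[[[0.0172,0.0342,0,-0.0348,0.0],[0.0172,0.0342,0,-0.0348,0.0],[0.0172,0.0342,0,-0.0348,0.0],[0.0172,0.0342,0,-0.0348,0.0],[0.0172,0.0342,0,-0.0348,0.0],[0.0172,0.0342,0,-0.0348,0.0],[0.0172,0.0342,0,-0.0348,0.0],[0.0172,0.0342,0,-0.0348,0.0]]])

```text
time_s: 3.2
eef_pos: [0.3959, -0.239, 0.2455]
eef_rot: [0.0, 0.996, 0.092, 0.0]
wrist_force: [1.2, 0.1, -0.4]
opening: 0.496
```

>>> servo_tool(plan=[[[0.0172,0.0342,0,-0.0348,0.0],[0.0172,0.0342,0,-0.0348,0.0],[0.0172,0.0342,0,-0.0348,0.0],[0.0172,0.0342,0,-0.0348,0.0],[0,0,0,0,0],[0,0,0,0,0]]])

```text
time_s: 3.8
eef_pos: [0.4643, -0.103, 0.2453]
eef_rot: [0.0, 1.0, 0.025, -0.0]
wrist_force: [0.0, -0.0, -0.3]
opening: 0.5
```

>>> servo_tool(plan=[[[0,0,-0.035,0,0],[0,0,-0.035,0,0],[0,0,-0.035,0,0],[0,0,-0.035,0,0],[0,0,-0.035,0,0],[0,0,-0.02,0,0],[0,0,-0.014,0,0],[0,0,0,0,0]]])

```text
time_s: 4.6
eef_pos: [0.4621, -0.1043, 0.0344]
eef_rot: [-0.001, 1.0, 0.023, -0.002]
wrist_force: [-0.6, -0.4, 0.5]
opening: 0.499
```

```bash
cat > ov.py <<'E'
import sys
from bench import *
from h import *
fx=np.load("fx.npy")
for n in sys.argv[2:]:
    p=camera(n); cc=proj(p,T(fx,[0,0,.03]))[0].astype(int) if n!="wrist" else [256,192]
    im=p["img"]; im=im[max(0,cc[1]-75):cc[1]+75,cc[0]-90:cc[0]+90] if n!="wrist" else im
    cv2.imwrite(f"pics/{sys.argv[1]}_{n}.png",cv2.resize(im,None,fx=4,fy=4) if n!="wrist" else im)
E
python3 ov.py a scene top
```

```text
(no output)
```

View pics/a_scene.png

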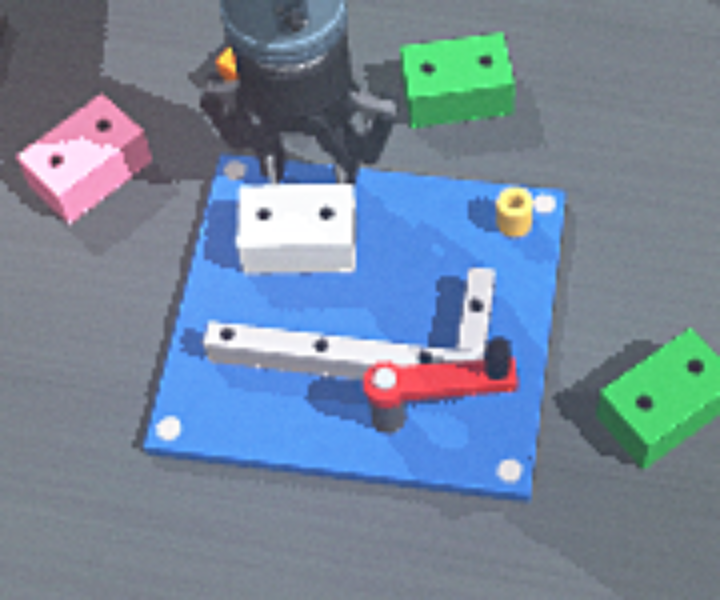

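View pics/a_top.png

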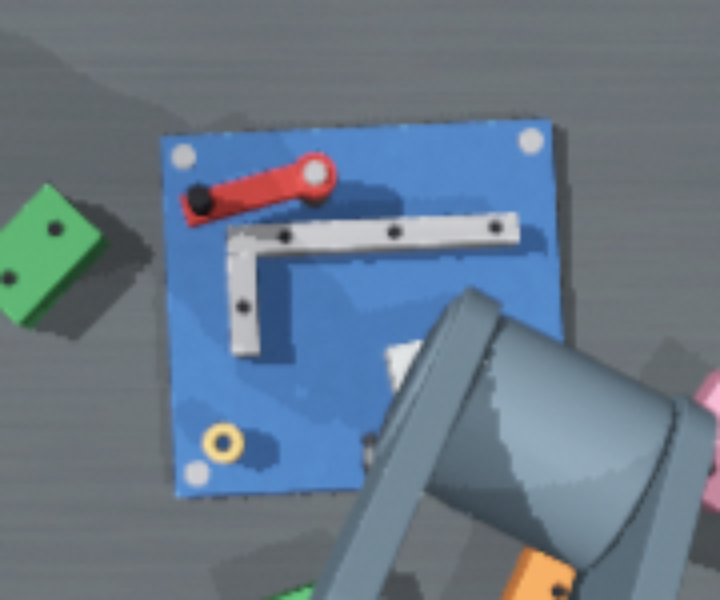

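The fingers stand just behind the block's near long face: scene crop (270,170) and (345,170), with the block spanning 240–355. Next I push along fixture +x.

>>> servo_tool(plan=[[[0.006,0.0003,0,0,0],[0.006,0.0003,0,0,0],[0.006,0.0003,0,0,0],[0.006,0.0003,0,0,0],[0.006,0.0003,0,0,0],[0.006,0.0003,0,0,0],[0.006,0.0003,0,0,0],[0.0,0.0,0,0,0]]])

```text
time_s: 5.5
eef_pos: [0.5074, -0.1016, 0.0366]
eef_rot: [0.0, 1.0, 0.024, 0.001]
wrist_force: [0.6, 0.4, -0.5]
opening: 0.501
```

```bash
python3 ov.py b scene
```

```text
(no output)
```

View pics/b_scene.png

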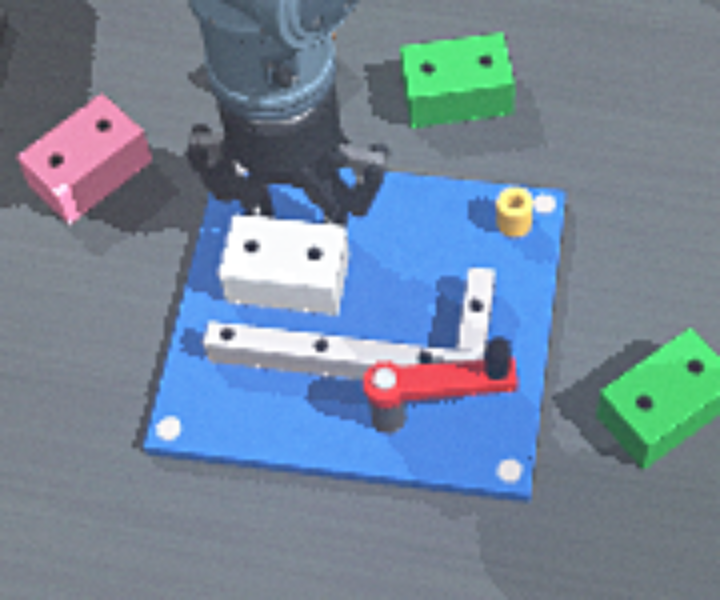

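The block has squared up to the fingers, its long face parallel to the fence. I'll carry on to the fence and slow down near it.

>>> servo_tool(plan=[[[0.006,0.0003,0,0,0],[0.006,0.0003,0,0,0],[0.006,0.0003,0,0,0],[0.003,0.0001,0,0,0],[0.002,0.0001,0,0,0],[0.002,0.0001,0,0,0],[0.0,0.0,0,0,0]]])

```text
time_s: 6.25
eef_pos: [0.5315, -0.1003, 0.0362]
eef_rot: [0.0, 1.0, 0.024, 0.0]
wrist_force: [-1.1, 0.7, -0.8]
opening: 0.502
```

>>> servo_tool(plan=[[[0.002,0.0001,0,0,0],[0.001,0,0,0,0],[0,0,0,0,0]]])

```text
time_s: 6.55
eef_pos: [0.5345, -0.1002, 0.0363]
eef_rot: [0.0, 1.0, 0.024, 0.0]
wrist_force: [-1.8, -0.3, -0.0]
opening: 0.496
```

>>> servo_tool(plan=[[[0.002,0.0001,0,0,0],[0.001,0,0,0,0],[0,0,0,0,0]]])

```text
time_s: 6.85
eef_pos: [0.5367, -0.1001, 0.0362]
eef_rot: [-0.0, 1.0, 0.024, -0.001]
wrist_force: [-4.9, -0.7, 2.7]
opening: 0.5
```

>>> servo_tool(plan=[[[0.001,0.0001,0,0,0],[0.001,0,0,0,0],[0,0,0,0,0]]])

```text
time_s: 7.15
eef_pos: [0.5367, -0.1001, 0.0362]
eef_rot: [-0.0, 1.0, 0.024, -0.003]
wrist_force: [-14.8, -2.1, 11.5]
opening: 0.497
```

```bash
python3 ov.py c scene top
```

```text
(no output)
```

View pics/c_scene.png

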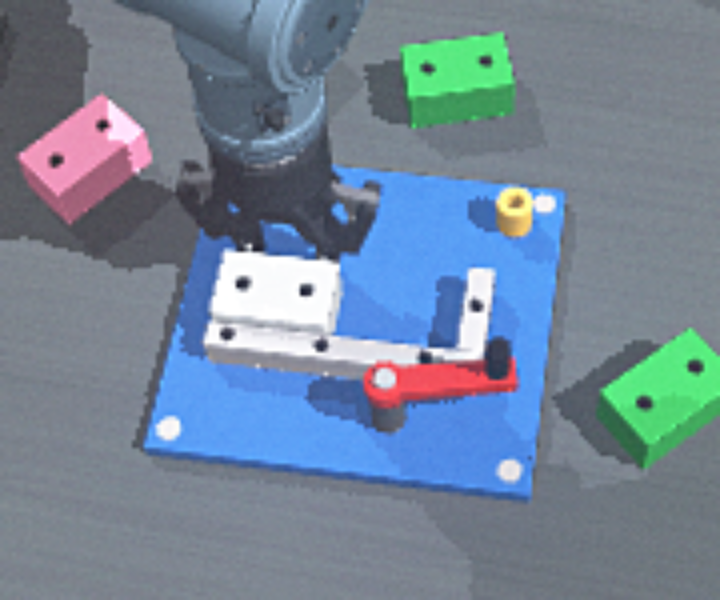

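The block is against the fence: the x force jumped to -15 N, and the tool's x is within 1 mm of the expected value. I'll back off, lift and turn the jaws 90° for the +y push.

>>> servo_tool(plan=[[[-0.008,0,0,0,0],[-0.01,0,0,0,0],[0,0,0.03,0,-0.3],[0,0,0.04,0,-0.7],[0,0,0.04,0,-0.7]]])

```text
time_s: 7.75
eef_pos: [0.5206, -0.0997, 0.1472]
eef_rot: [-0.0, 1.0, 0.024, -0.0]
wrist_force: [1.1, 0.5, 0.4]
opening: 0.153
```

```bash
python3 - <<'E'
from bench import *
o=get_obs();print(o["time_s"],o["q"].round(3),o["eef_pos"],o["wrist_force"])
E
sed -i 's/^np.save/#np.save/' m1.py; sed -i 's/0.7cm//' m1.py; python3 m1.py | grep -A6 "fixture joint\|block"
```

```text
7.75 [-0.414  0.194  1.805  0.     1.143  1.11 ] [ 0.52060538 -0.09974812  0.14715904] [1.0849379  0.50003156 0.43060523]
fixture joint [ 0.5608 -0.0421  0.0434] 4664.098039215686
  single [ 0.5592 -0.0423  0.0491]
  single [ 0.5622 -0.0282  0.0676]
0.59
NoneTraceback (most recent call last):
  File "m1.py", line 27, in <module>
    w0=np.r_[back(white[-1][0],[(best["rect"][0]+best["rect"][2])*256,(best["rect"][1]+best["rect"][3])*192],.035)[0][:2],fx[2]+.1]
                                 ~~~~^^^^^^^^
TypeError: 'NoneType' object is not subscriptable
```

>>> servo_tool(plan=[[[0.004,-0.0052,0,0.1309,-0.7],[0.004,-0.0052,0,0.1309,-0.7],[0.004,-0.0052,0,0.1309,-0.7],[0.004,-0.0052,0,0.1309,-0.7],[0.004,-0.0052,0,0.1309,-0.7],[0.004,-0.0052,0,0.1309,-0.7],[0.004,-0.0052,0,0.1309,-0.7],[0.004,-0.0052,0,0.1309,-0.7]]])

```text
time_s: 8.75
eef_pos: [0.5522, -0.1413, 0.1441]
eef_rot: [-0.001, 0.853, 0.523, -0.001]
wrist_force: [-0.4, -1.1, -0.2]
opening: 0.151
```

>>> servo_tool(plan=[[[0.004,-0.0052,0,0.1309,-0.7],[0.004,-0.0052,0,0.1309,-0.7],[0.004,-0.0052,0,0.1309,-0.7],[0.004,-0.0052,0,0.1309,-0.7],[0,-0.004,0,0,-0.7],[0,0,0,0,-0.7]]])

```text
time_s: 9.35
eef_pos: [0.5683, -0.1665, 0.1448]
eef_rot: [-0.001, 0.692, 0.722, -0.0]
wrist_force: [0.3, -0.2, -0.1]
opening: 0.15
```

```bash
python3 - <<'E'
from bench import *
from h import *
fx=np.load("fx.npy")
o=get_obs();print(o["q"].round(3))
p=camera("scene")
for d in trace(p,"block"):
    r=d["rect"]; w=back(p,[(r[0]+r[2])*256,(r[1]+r[3])*192],.035)[0]
    f=inv(fx,w[:2])[0]; print(f.round(3),d["conf"])
    if np.all(np.abs(f)<[.12,.13]):
        b,e=fitbox([(p,d["mask"].astype(float))],BLK,np.r_[w[:2],fx[2]]); print("block",inv(fx,b[:2])[0].round(4),b[2]-fx[2],e)
g=o["eef_pos"];print(inv(fx,g[:2]))
E
python3 ov.py d scene
```

```text
[-0.485  0.326  1.644 -0.     1.174 -0.528]
[-0.076 -0.228] 0.85
[-0.194  0.035] 0.77
[ 0.005 -0.06 ] 0.72
block [-0.0007 -0.0599] 0.2546453363364595 210.85882352941178
[0.052 0.214] 0.67
[-0.208 -0.101] 0.59
[[ 0.00183728 -0.12374637]]
```

View pics/d_scene.png

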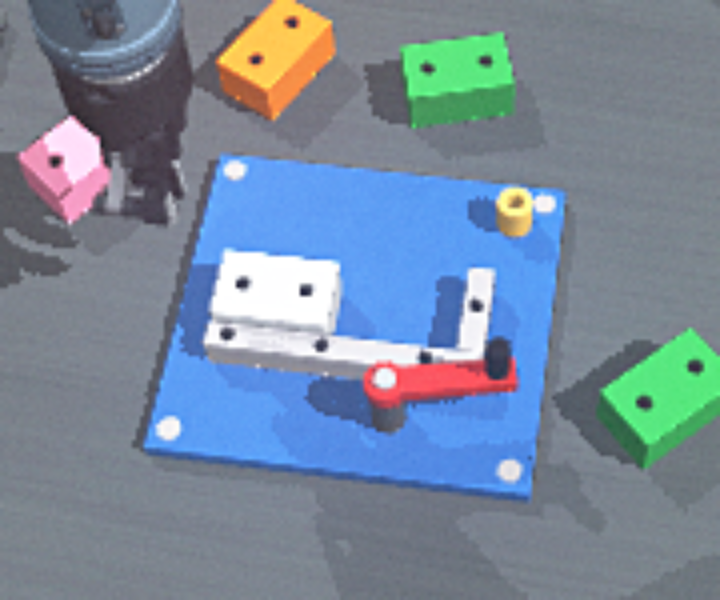

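>>> servo_tool(plan=[[[0,0,-0.03,0,-0.7],[0,0,-0.03,0,-0.7],[0,0,-0.02,0,-0.7],[0,0,-0.014,0,-0.7],[0,0,-0.01,0,-0.7],[0,0,0,0,-0.7]]])

```text
time_s: 10.1
eef_pos: [0.5685, -0.166, 0.0412]
eef_rot: [-0.001, 0.69, 0.723, -0.0]
wrist_force: [0.5, -0.2, -0.9]
opening: 0.153
```

```bash
python3 ov.py e scene wrist
```

```text
(no output)
```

View pics/e_scene.png

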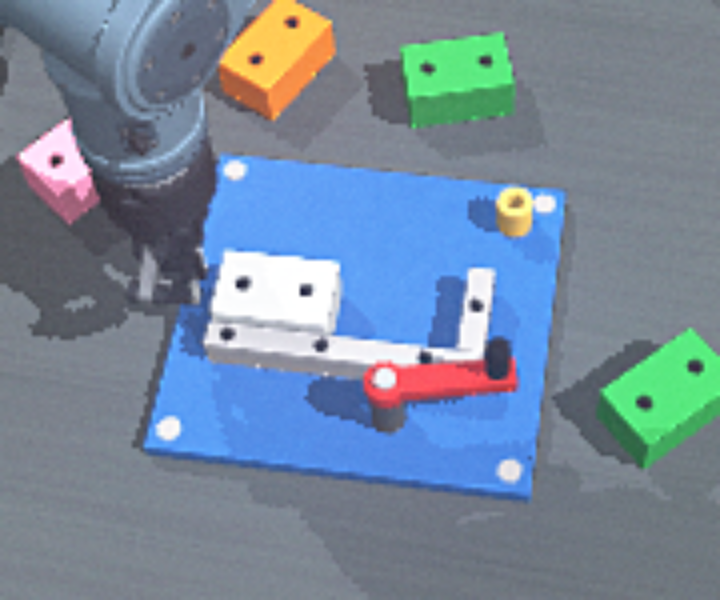

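View pics/e_wrist.png

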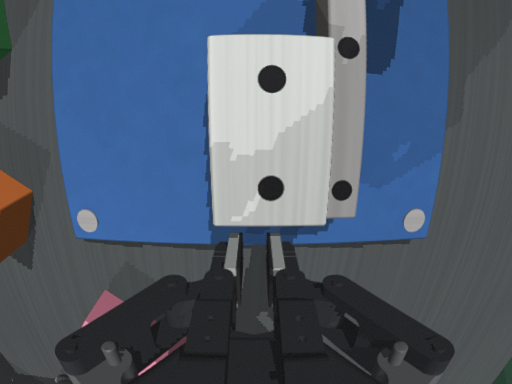

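The wrist view shows the block flush on the fence (block 210–332, fence from 332) and the shut fingers behind its short face at (255,240). Now the +y push.

>>> servo_tool(plan=[[[-0.0004,0.008,0,0,-0.7],[-0.0004,0.008,0,0,-0.7],[-0.0004,0.008,0,0,-0.7],[-0.0004,0.008,0,0,-0.7],[-0.0004,0.008,0,0,-0.7],[-0.0004,0.008,0,0,-0.7],[0,0,0,0,-0.7]]])

```text
time_s: 10.9
eef_pos: [0.5672, -0.1173, 0.043]
eef_rot: [0.0, 0.69, 0.724, 0.0]
wrist_force: [0.2, -0.5, 0.1]
opening: 0.152
```

```bash
python3 ov.py f wrist
```

```text
(no output)
```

View pics/f_wrist.png

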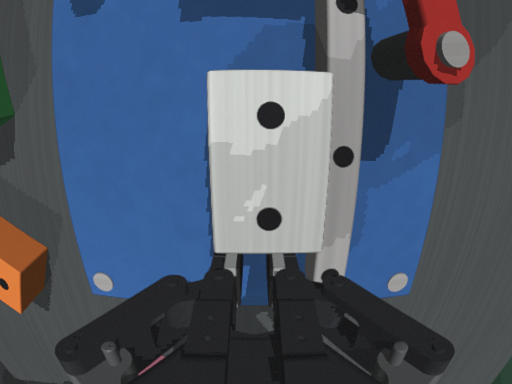

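>>> servo_tool(plan=[[[-0.0004,0.008,0,0,-0.7],[-0.0004,0.008,0,0,-0.7],[-0.0004,0.008,0,0,-0.7],[-0.0004,0.008,0,0,-0.7],[-0.0004,0.008,0,0,-0.7],[-0.0002,0.004,0,0,-0.7],[0,0.002,0,0,-0.7],[0,0,0,0,-0.7]]])

```text
time_s: 11.75
eef_pos: [0.5646, -0.0719, 0.0423]
eef_rot: [-0.0, 0.69, 0.724, 0.0]
wrist_force: [0.6, -1.6, 1.4]
opening: 0.15
```

>>> servo_tool(plan=[[[0,0.002,0,0,-0.7],[0,0.001,0,0,-0.7],[0,0,0,0,-0.7]]])

```text
time_s: 12.05
eef_pos: [0.5644, -0.0696, 0.0422]
eef_rot: [-0.0, 0.69, 0.724, -0.0]
wrist_force: [-1.0, -4.9, 3.9]
opening: 0.145
```

>>> servo_tool(plan=[[[0,0.002,0,0,-0.7],[0,0,0,0,-0.7]]])

```text
time_s: 12.25
eef_pos: [0.5644, -0.0676, 0.0422]
eef_rot: [-0.0, 0.69, 0.724, -0.0]
wrist_force: [-0.5, -5.1, 2.9]
opening: 0.15
```

```bash
python3 ov.py g wrist scene
```

```text
(no output)
```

View pics/g_wrist.png

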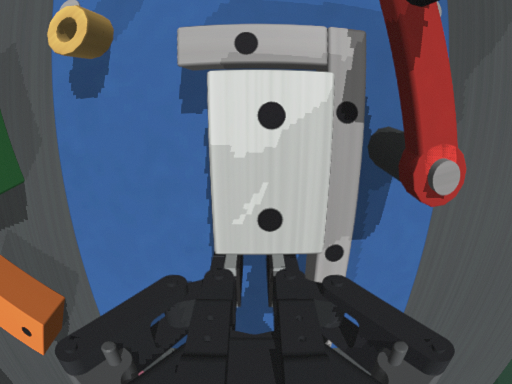

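View pics/g_scene.png

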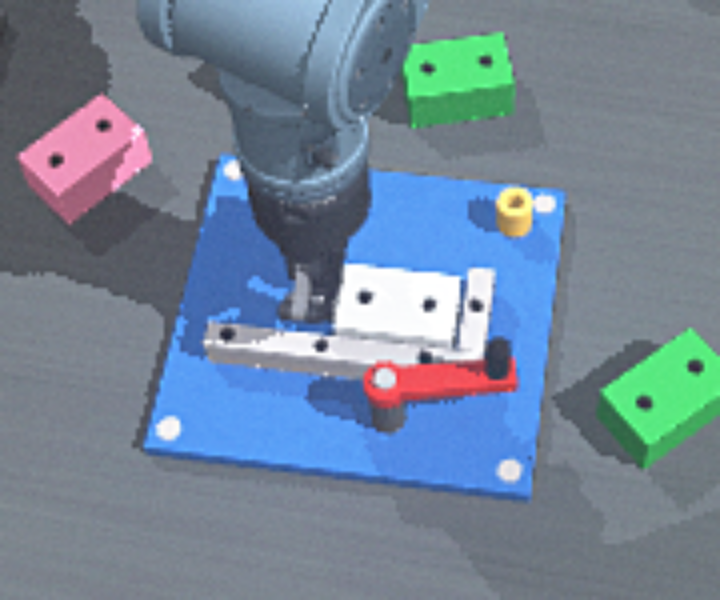

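A gap of a few mm to the stop remains (wrist view rows 65–71), and the 5 N is sliding friction. I'll creep on.

>>> servo_tool(plan=[[[0,0.002,0,0,-0.7],[0,0.001,0,0,-0.7],[0,0,0,0,-0.7]]])

```text
time_s: 12.65
eef_pos: [0.5643, -0.0647, 0.0423]
eef_rot: [-0.0, 0.69, 0.724, -0.0]
wrist_force: [-2.0, -5.5, 3.9]
opening: 0.146
```

>>> servo_tool(plan=[[[0,0.001,0,0,-0.7],[0,0.001,0,0,-0.7],[0,0,0,0,-0.7]]])

```text
time_s: 12.95
eef_pos: [0.5643, -0.0642, 0.0423]
eef_rot: [0.001, 0.69, 0.724, -0.001]
wrist_force: [-3.1, -11.8, 3.1]
opening: 0.151
```

>>> servo_tool(plan=[[[0,0.001,0,0,-0.7],[0,0.001,0,0,-0.7],[0,0,0,0,-0.7]]])

```text
time_s: 13.25
eef_pos: [0.5643, -0.0641, 0.0423]
eef_rot: [0.002, 0.69, 0.724, -0.002]
wrist_force: [-3.5, -19.4, 1.5]
opening: 0.145
```

```bash
python3 ov.py h wrist; python3 -c "
import cv2;a=cv2.imread('pics/h_wrist.png');cv2.imwrite('pics/h_c.png',cv2.resize(a[10:290,160:390],None,fx=2.1,fy=2.1))"
```

```text
(no output)
```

View pics/h_c.png

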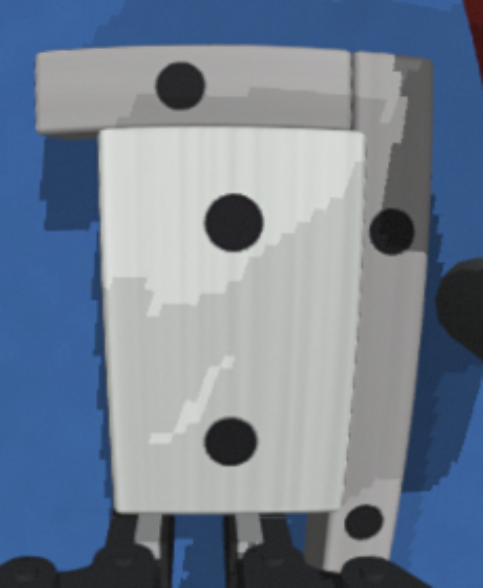

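The block is now against the stop (19 N, no further travel) with the gap closed. I'll back off, turn back and give the long side a confirming press, since the +y push could have opened a small gap.

>>> servo_tool(plan=[[[0,-0.008,0,0,-0.7],[0.0005,-0.012,0,0,-0.7],[0,0,0.03,0,-0.7],[0,0,0.04,-0.05,-0.4],[-0.003,0,0.035,-0.14,0],[-0.005,0.008,0,-0.14,0],[-0.005,0.008,0,-0.14,0],[-0.005,0.008,0,-0.14,0]]])

```text
time_s: 14.1
eef_pos: [0.5467, -0.0558, 0.1473]
eef_rot: [-0.001, 0.877, 0.48, 0.0]
wrist_force: [0.3, -0.3, 0.1]
opening: 0.498
```

>>> servo_tool(plan=[[[-0.005,0.008,0,-0.14,0],[-0.005,0.008,0,-0.14,0],[-0.005,0.008,0,-0.14,0],[-0.005,0.008,0,-0.14,0],[-0.005,0.008,0,-0.14,0],[-0.002,0.002,0,-0.14,0],[0,0,0,-0.12,0],[0,0,0,0,0]]])

```text
time_s: 14.9
eef_pos: [0.5197, -0.0139, 0.1469]
eef_rot: [-0.001, 1.0, 0.024, -0.0]
wrist_force: [0.7, 0.1, 0.2]
opening: 0.503
```

>>> servo_tool(plan=[[[0,0,-0.03,0,0],[0,0,-0.03,0,0],[0,0,-0.03,0,0],[0,0,-0.015,0,0],[0,0,-0.005,0,0],[0.005,0,0,0,0],[0.003,0,0,0,0],[0,0,0,0,0]]])

```text
time_s: 15.7
eef_pos: [0.5298, -0.0148, 0.0387]
eef_rot: [0.0, 1.0, 0.024, 0.001]
wrist_force: [0.4, -0.1, 0.4]
opening: 0.5
```

```bash
python3 ov.py i wrist
```

```text
(no output)
```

View pics/i_wrist.png

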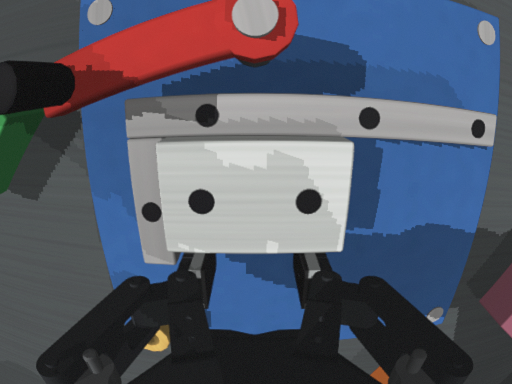

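>>> servo_tool(plan=[[[0.001,0,0,0,0],[0.001,0,0,0,0],[0.001,0,0,0,0],[0.001,0,0,0,0],[0,0,0,0,0]]])

```text
time_s: 16.25
eef_pos: [0.5322, -0.0144, 0.0373]
eef_rot: [0.0, 1.0, 0.024, 0.0]
wrist_force: [-0.1, 0.3, -0.2]
opening: 0.504
```

>>> servo_tool(plan=[[[0.001,0,0,0,0],[0.001,0,0,0,0],[0,0,0,0,0]]])

```text
time_s: 16.55
eef_pos: [0.5325, -0.0143, 0.037]
eef_rot: [-0.0, 1.0, 0.024, -0.002]
wrist_force: [-6.6, -0.4, 5.8]
opening: 0.503
```

```bash
python3 ov.py j wrist; python3 -c "
import cv2;a=cv2.imread('pics/j_wrist.png');cv2.imwrite('pics/j_c.png',cv2.resize(a[80:290,110:380],None,fx=2.5,fy=2.5))"
```

```text
(no output)
```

View pics/j_c.png

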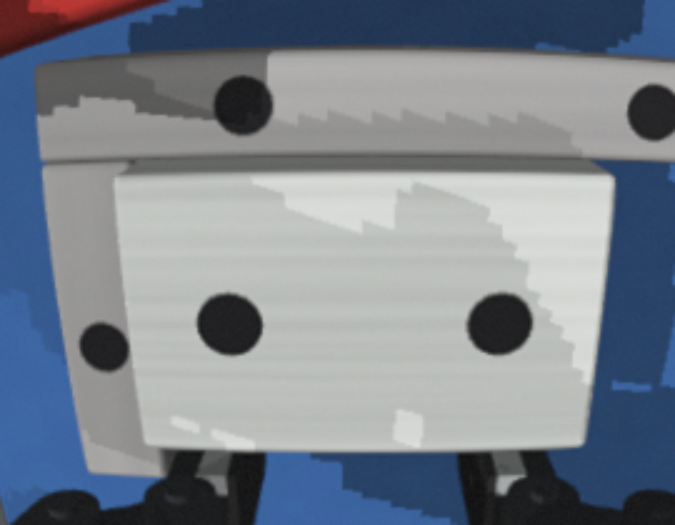

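>>> servo_tool(plan=[[[0.001,0,0,0,0],[0.001,0,0,0,0],[0,0,0,0,0]]])

```text
time_s: 16.9
eef_pos: [0.5324, -0.0141, 0.0366]
eef_rot: [-0.0, 1.0, 0.024, -0.004]
wrist_force: [-14.3, -1.6, 11.4]
opening: 0.501
```

>>> servo_tool(plan=[[[-0.004,0,0,0,0],[-0.01,0,0,0,0],[-0.006,0,0,0,0],[0,0,0.03,0,0],[0,0,0.04,0,-0.5],[0,0,0.04,0,-1],[0,0,0.02,0,-1],[0,0,0,0,-1]]])

```text
time_s: 17.7
eef_pos: [0.5182, -0.0149, 0.1711]
eef_rot: [0.001, 1.0, 0.024, 0.004]
wrist_force: [-0.2, -0.3, -1.0]
opening: -0.001
```

```bash
python3 ov.py k wrist scene; python3 - <<'E'
from bench import *
o=get_obs();print(o["time_s"],o["q"].round(3),o["eef_pos"],o["opening"])
E
```

```text
17.8 [-0.258  0.136  1.827  0.     1.178  1.265] [ 0.51583096 -0.01435707  0.16720749] 0.0009264592686165416
```

View pics/k_wrist.png

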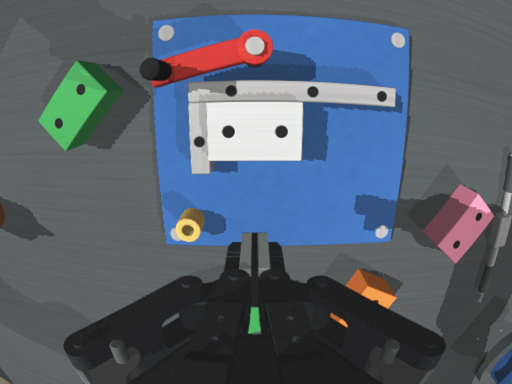

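View pics/k_scene.png

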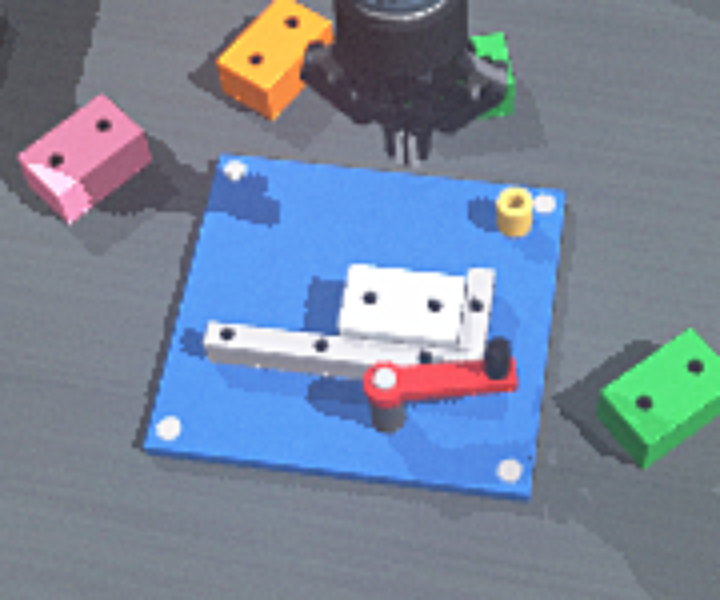

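Before I move the clamp, both views show the block seated in the corner: wrist block 207–302 × 101–160, with rails touching at top and left. Next I'll compute the arc for the pin.

```bash
python3 - <<'E'
from bench import *
from h import *
fx=np.load("fx.npy")
for n in ("top","scene","scene"):
    p=camera(n)
    for k in pinpoint(p,"clamp_pin")[:1]:
        w=back(p,[k["centre"][1]*512,k["centre"][0]*384],.104)[0]; r=inv(fx,w[:2])[0]-[.078,.03]
        print(n,k["conf"],w.round(4),np.hypot(*r).round(4),"ang",np.arctan2(-r[0],r[1]).round(3))
o=get_obs();print(o["eef_pos"].round(4))
def pt(th,d): return T(fx,[.078-.073*np.sin(th)+d*np.cos(th),.03+.073*np.cos(th)+d*np.sin(th),0])[0][:2]
prev=pt(.25,.019)
print("stand-off",pt(.25,.030).round(4),"contact",prev.round(4))
for th in np.arange(.25,1.58,.12):
    q=pt(th,.019); print(round(th,2),q.round(4),((q-prev)*1000).round(1)); prev=q
E
```

```text
scene 0.77 [0.6158 0.06   0.104 ] 0.0727 ang 0.257
[ 0.5153 -0.0143  0.166 ]
stand-off [0.6449 0.0691] contact [0.6344 0.0659]
0.25 [0.6344 0.0659] [0. 0.]
0.37 [0.6254 0.065 ] [-9.  -0.9]
0.49 [0.6166 0.063 ] [-8.8 -2. ]
0.61 [0.608 0.06 ] [-8.5 -3. ]
0.73 [0.5999 0.056 ] [-8.1 -4. ]
0.85 [0.5924 0.051 ] [-7.6 -5. ]
0.97 [0.5855 0.0452] [-6.9 -5.8]
1.09 [0.5793 0.0386] [-6.2 -6.6]
1.21 [0.574  0.0313] [-5.3 -7.3]
1.33 [0.5695 0.0234] [-4.4 -7.9]
1.45 [0.5661 0.015 ] [-3.4 -8.4]
1.57 [0.5637 0.0063] [-2.4 -8.7]
```

>>> servo_tool(plan=[[[0.0218,0.014,0,0.042,-1],[0.0218,0.014,0,0.042,-1],[0.0218,0.014,0,0.042,-1],[0.0218,0.014,0,0.042,-1],[0.0218,0.014,0,0.042,-1],[0.0218,0.0142,0,0.042,-1],[0,0,0,0,-1]]])

```text
time_s: 18.8
eef_pos: [0.6484, 0.0713, 0.1663]
eef_rot: [-0.0, 0.989, 0.151, 0.0]
wrist_force: [0.9, 0.0, -1.4]
opening: 0.003
```

```bash
python3 ov.py l wrist scene
```

```text
(no output)
```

View pics/l_wrist.png

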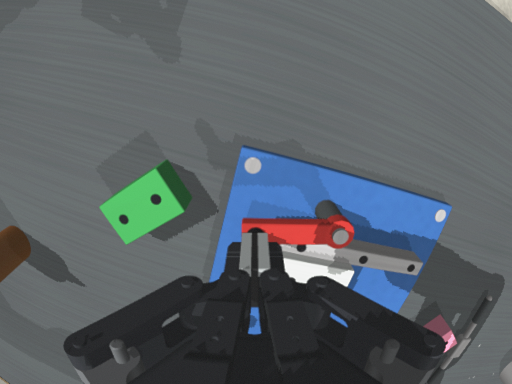

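View pics/l_scene.png

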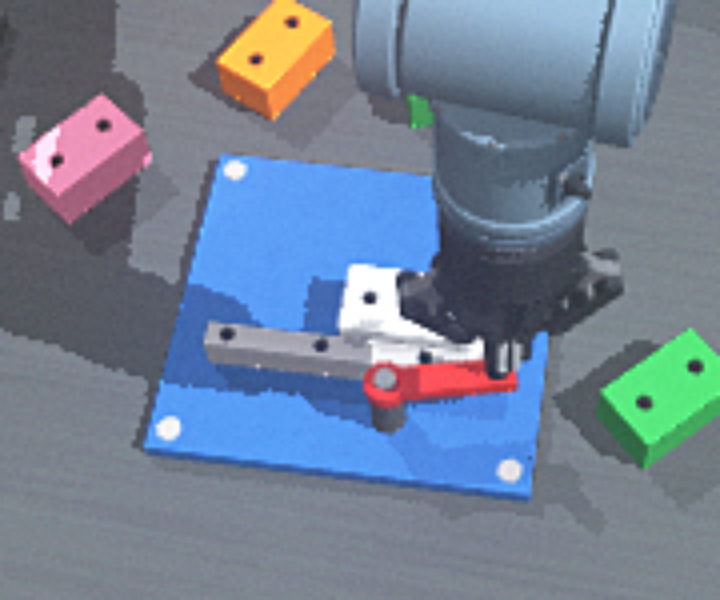

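>>> servo_tool(plan=[[[0,0,-0.02,0,-1],[0,0,-0.02,0,-1],[0,0,-0.015,0,-1],[0,0,-0.008,0,-1],[0,0,-0.005,0,-1],[0,0,0,0,-1]]])

```text
time_s: 19.5
eef_pos: [0.6466, 0.0696, 0.0989]
eef_rot: [-0.0, 0.989, 0.149, -0.0]
wrist_force: [0.4, 0.1, 0.4]
opening: -0.001
```

```bash
python3 ov.py m wrist scene
```

```text
(no output)
```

View pics/m_scene.png

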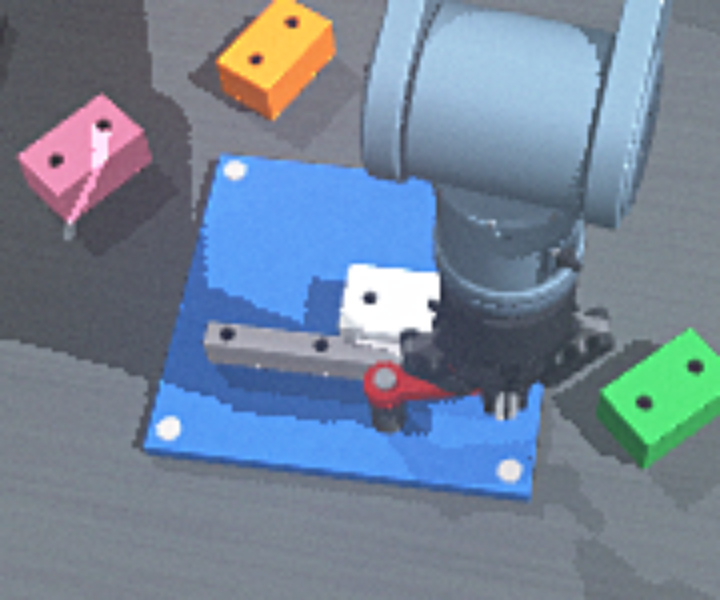

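View pics/m_wrist.png

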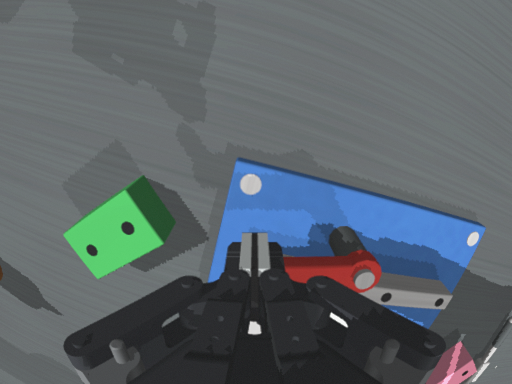

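>>> servo_tool(plan=[[[-0.006,-0.0019,0,0,-1],[-0.006,-0.0019,0,0,-1],[-0.0045,-0.0005,0,0.06,-1],[-0.0045,-0.0005,0,0.06,-1],[-0.0044,-0.001,0,0.06,-1],[-0.0044,-0.001,0,0.06,-1],[-0.0043,-0.0015,0,0.06,-1],[-0.0043,-0.0015,0,0.06,-1]]])

```text
time_s: 20.4
eef_pos: [0.6082, 0.0603, 0.0999]
eef_rot: [-0.0, 0.946, 0.325, 0.001]
wrist_force: [1.2, 1.0, 0.4]
opening: -0.001
```

```bash
python3 ov.py n scene
```

```text
(no output)
```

View pics/n_scene.png

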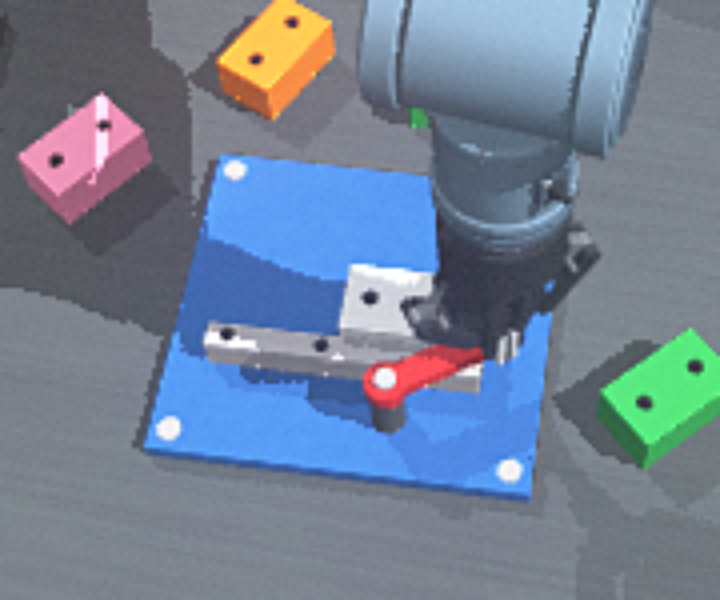

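The arm is swinging: it has turned away from the stop line, and the fingers are behind the pin at crop (508,345). I'll continue.

>>> servo_tool(plan=[[[-0.004,-0.002,0,0.06,-1],[-0.004,-0.002,0,0.06,-1],[-0.0038,-0.0025,0,0.06,-1],[-0.0038,-0.0025,0,0.06,-1],[-0.0035,-0.0029,0,0.06,-1],[-0.0035,-0.0029,0,0.06,-1],[-0.0031,-0.0033,0,0.06,-1],[-0.0031,-0.0033,0,0.06,-1]]])

```text
time_s: 21.25
eef_pos: [0.5794, 0.0388, 0.0998]
eef_rot: [-0.0, 0.842, 0.54, 0.0]
wrist_force: [-0.4, 1.9, 0.8]
opening: 0.002
```

>>> servo_tool(plan=[[[-0.0027,-0.0037,0,0.06,-1],[-0.0027,-0.0037,0,0.06,-1],[-0.0022,-0.004,0,0.06,-1],[-0.0022,-0.004,0,0.06,-1],[0,0,0,0,-1]]])

```text
time_s: 21.75
eef_pos: [0.5695, 0.0229, 0.0996]
eef_rot: [0.0, 0.772, 0.636, 0.0]
wrist_force: [0.8, -0.6, -0.0]
opening: -0.001
```

```bash
python3 ov.py o scene wrist
```

```text
(no output)
```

View pics/o_scene.png

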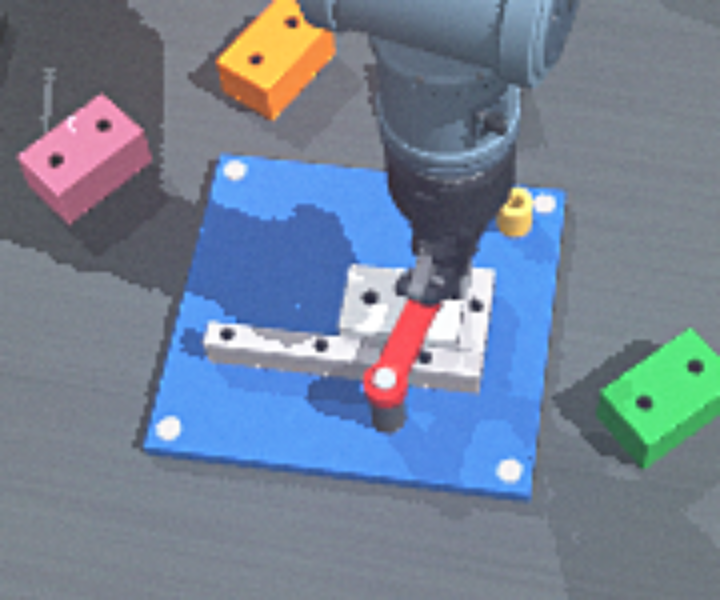

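View pics/o_wrist.png

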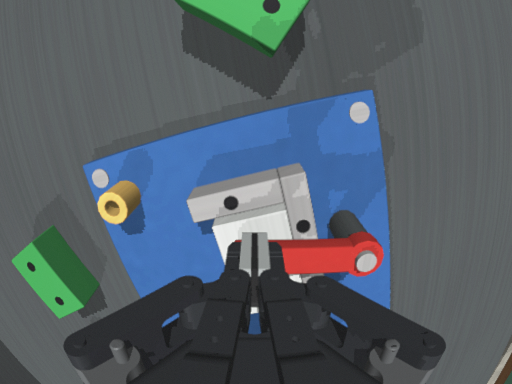

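The arm is now at about 1.33 rad, over the block. I'll do the last part, slowing down to the hard stop.

>>> servo_tool(plan=[[[-0.0017,-0.0042,0,0.06,-1],[-0.0017,-0.0042,0,0.06,-1],[-0.0012,-0.0042,0,0.06,-1],[-0.0008,-0.003,0,0.06,-1],[0,0,0,0,-1]]])

```text
time_s: 22.35
eef_pos: [0.5644, 0.0075, 0.0993]
eef_rot: [-0.0, 0.69, 0.724, -0.0]
wrist_force: [0.8, 1.1, -0.3]
opening: 0.006
```

>>> servo_tool(plan=[[[-0.0001,-0.001,0,0,-1],[-0.0001,-0.001,0,0,-1],[0,0,0,0,-1]]])

```text
time_s: 22.65
eef_pos: [0.5643, 0.0057, 0.0993]
eef_rot: [-0.0, 0.69, 0.724, 0.0]
wrist_force: [-0.2, 1.4, 1.2]
opening: -0.005
```

>>> servo_tool(plan=[[[0,-0.001,0,0,-1],[0,-0.001,0,0,-1],[0,0,0,0,-1]]])

```text
time_s: 22.95
eef_pos: [0.5642, 0.0054, 0.0993]
eef_rot: [-0.001, 0.69, 0.724, 0.001]
wrist_force: [-0.3, 9.5, 1.3]
opening: -0.0
```

The hard stop is reached: 9.5 N with no further travel, at the predicted place. I'll back off, lift clear and check.

>>> servo_tool(plan=[[[0,-0.001,0,0,-1],[0,0,0,0,-1],[0,0.006,0,0,-1],[0,0.012,0,0,-1],[0,0,0.03,0,-1],[0,0,0.04,0,-1],[0,0,0.04,0,-1]]])

```text
time_s: 23.65
eef_pos: [0.5637, 0.021, 0.2099]
eef_rot: [-0.001, 0.69, 0.724, -0.001]
wrist_force: [1.0, -0.7, 0.3]
opening: 0.002
```

>>> servo_tool(plan=[[[-0.04,0,0,0,-1],[-0.04,0,0,0,-1],[-0.04,0,0.02,0,-1],[-0.04,0,0.02,0,-1],[-0.03,0,0.02,0,-1],[0,0,0,0,-1],[0,0,0,0,-1]]])

```text
time_s: 24.35
eef_pos: [0.3746, 0.0206, 0.2701]
eef_rot: [0.002, 0.69, 0.724, 0.001]
wrist_force: [0.0, -0.4, -0.0]
opening: -0.002
```

```bash
python3 - <<'E'
from bench import *
from h import *
fx=np.load("fx.npy")
print(get_obs()["time_s"],get_obs()["eef_pos"])
for n in ("top","scene"):
    p=camera(n)
    for k in pinpoint(p,"clamp_pin")[:1]:
        w=back(p,[k["centre"][1]*512,k["centre"][0]*384],.104)[0]; r=inv(fx,w[:2])[0]-[.078,.03]
        print(n,round(k["conf"],2),np.hypot(*r).round(4),"ang",np.arctan2(-r[0],r[1]).round(3))
    im=cv2.resize(p["img"],None,fx=4,fy=4,interpolation=cv2.INTER_CUBIC)
    h=[[.035,-.01,.055],[.035,.07,.055],[-.015,.07,.055],[-.015,-.01,.055]]
    for u in proj(p,T(fx,h)): cv2.circle(im,(int(u[0]*4+2),int(u[1]*4+2)),3,(0,0,255),-1)
    cc=(proj(p,T(fx,[0,0,.03]))[0]*4).astype(int)
    cv2.imwrite(f"pics/z_{n}.png",im[cc[1]-300:cc[1]+300,cc[0]-360:cc[0]+360])
E
```

```text
24.35 [0.3746369  0.02055244 0.27005379]
top 0.72 0.0669 ang 1.595
scene 0.62 0.0714 ang 1.427
```

View pics/z_top.png

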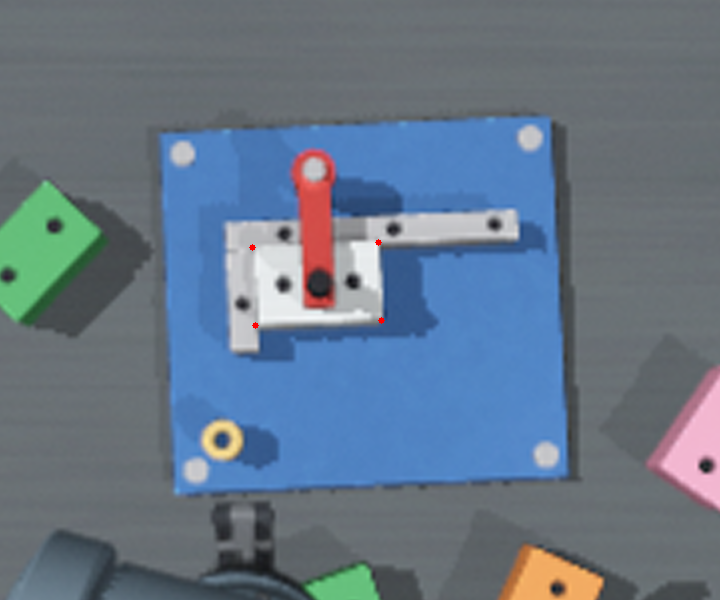

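View pics/z_scene.png

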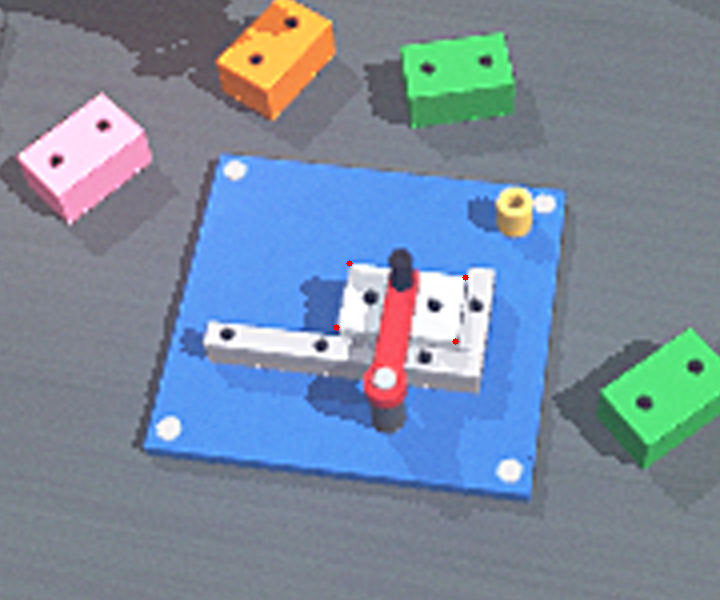

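>>> servo_tool(plan=[[[0.04,-0.03,0,0,-1],[0.04,-0.03,0,0,-1],[0.04,-0.03,0,0,-1],[0.04,-0.01,0,0,-1],[0,0,0,0,-1],[0,0,0,0,-1]]])

```text
time_s: 25.15
eef_pos: [0.5344, -0.0795, 0.2667]
eef_rot: [-0.002, 0.69, 0.724, -0.001]
wrist_force: [-0.6, 0.1, -1.0]
opening: 0.0
```

```bash
python3 ov.py y wrist; python3 -c "
import cv2;a=cv2.imread('pics/y_wrist.png');cv2.imwrite('pics/y_c.png',cv2.resize(a[60:260,140:360],None,fx=3,fy=3,interpolation=cv2.INTER_CUBIC))"
```

```text
(no output)
```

View pics/y_c.png

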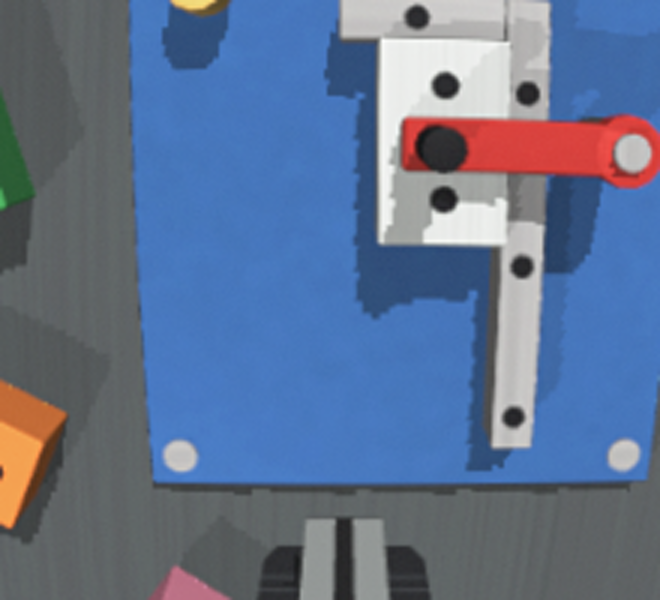

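The wrist view shows the block meeting the stop (crop row 38) and the fence (column 508) with no gap. The arm lies square across the block, and the robot is clear, so I'm handing in.

```bash
python3 -c "
from bench import *
print(hand_in()); print(get_obs()['time_s'])"
```

```text
the job is handed in; nothing more can be done
None
the job is handed in; nothing more can be done
```

I pushed the aluminium block square against the long fence, then along it to the end stop, and pressed it once more against the fence. I then pushed the clamp pin round to its hard stop, backed off and handed in at about 25 s of the 58 s. Nothing was lifted, and I did not touch the bush, bottle or wrench.

**Last checks:**
- **Fence:** tool travel stopped at 14 N, within 1 mm of the computed seat.
- **End stop:** tool travel stopped at 19 N, also within 1 mm. The last wrist view shows no gap at either rail.
- **Clamp:** the arm stopped at 9.5 N, within 1 mm of the position computed for 1.57 rad, and it lies square across the block.
- **Disagreement:** the network's pin readings did not agree with each other, at 1.43 rad (scene camera) and 1.60 rad (top camera). I went by the hard-stop contact and the pictures. The block could not be re-fitted from image masks because the arm and gripper partly hid it. In the last scene view the computed seat corners lay within a pixel or two of the block.

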